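# Feed the slide carrier under the reader head

## Task

Pick up the blue slide carrier and set it on the slide reader's aluminium feed bed, rounded nose towards the tunnel. Then push it from behind through the low tunnel, past the light drag of the hold-down roller, until it is fully home on the stop hidden inside; press it there with about 12 newtons for half a second, let go and move clear. Never push the carrier into the reader with more than 25 newtons, and leave the flask, dishes and bottle where they are.

Things in the scene. Friction and masses are not known exactly. Their poses are not given: they have to be found in the camera images.
- carrier: blue plastic slide carrier, loose, about 0.28 kg: flat bar 130 mm long (x), 52 wide (y), 14 thick, three glass slides on top. Origin: centre of the underside. +x points to the nose (rounded corners, 13 mm thick). At the tail (-x) a lip 10 mm thick, 52 wide, rises to 26 mm above the underside and does not fit the tunnel. Grip it across its 52 mm width.
- carrier_nose (a point): middle of the carrier's front (nose) edge, at the underside, 65 mm in front of the carrier's origin
- carrier_tail (a point): middle of the carrier's flat rear face, the face to push on; 65 mm behind the carrier's origin, 13 mm above the underside
- reader: fixed bench slide reader. Origin: on the bench under the tunnel mouth's centre; +x into the tunnel, z up. Slippery aluminium feed bed 10 mm high, 150 wide, from 170 mm before the mouth into the tunnel. Housing 154 mm wide, 80 high, 174 long from the mouth; on it a black round optics tower, radius 34, up to 134 mm, centred 122 mm behind the mouth.
- tunnel_mouth (a point): centre of the tunnel mouth on the feed bed's top (10 mm above the bench); axes as the reader's. The tunnel is 55 mm wide, its roof 17 mm above the bed. Two black lead-in guides, 12 mm above the bed, splay from the tunnel walls to about 47 mm either side of the centre line at 33 mm before the mouth.
- roller_place (a point): underside of a sprung steel hold-down roller in the tunnel, 30 mm behind the mouth, 12 mm above the bed, hanging from the roof. The carrier lifts it by 2 mm, which takes a push of a few newtons; afterwards carrier and roller drag with 1 to 4 N.
- stop_zone (a point): middle of the zone, 72.5 mm behind the mouth, in which the stop lies: a firm rubber pad (gives 1 mm per 8 N, 4 mm at most) facing the mouth. Its face is anywhere from 60 to 85 mm behind the mouth, different each time, not measured and out of sight: feel for it. The carrier at home stands 45 to 70 mm out of the mouth.
- stop_button (a joint): weakly sprung (under 0.5 N) switch button that stands 5 mm out of the stop pad: 0 = out, about 0.005 m = pressed flush with the pad, i.e. the carrier's nose is on the pad. The reading says nothing about where the stop is.
- flask_amber: conical flask with amber contents, 74 mm wide, 102 mm high, loose; origin at the centre of its underside. Leave alone.
- petri_stack: stack of round dishes, 62 mm wide, 49 mm high, loose; origin at the centre of its underside. Leave alone.
- bottle_small: small white dropper bottle, 29 mm wide, 70 mm high, loose; origin at the centre of its underside. Leave alone.
There are look-alikes about, which are no part of the job. What is meant by the carrier is not yellow, and is the larger of those in its own colour.

How it is judged:
By the outcome, as a careful person would: the job done as asked, in the order asked, and still so for the second after the job is handed in, with the robot touching nothing.
It also fails if it takes over 72 s, if anything falls off the work surface, if the arm or the gripper's body presses on something with over 40 N, if the wrist force passes 120 N, or if a joint passes its speed limit or range.

## Robot

A 6-joint arm with a two-finger parallel gripper is mounted at the origin on a cart in front of the work surface, level with it; the furniture and walls round the work are solid. World frame = base frame: x ahead of the robot, y to its left, z up, the work surface at z = 0. Lengths are in m, angles in rad, forces in N, time in s.
With the tool pointing down it reaches from about 0.325 to 0.875 m from the base axis. Payload 4.4 kg.
Tool frame: the origin (TCP) lies midway between the tips of the shut fingers; the grasp point (between the pads) lies grip_point_offset behind it (grip_point_offset is the distance from the TCP to the grasp point, in m); z points along the fingers, y is the direction in which the jaws open and shut (so a half turn about z gives the same grasp; the last joint's range is limited). The gripper opens to 85 mm and grips with 20 to 120 N. Pads are 22 mm wide; open, the fingers measure 114 mm over their backs; the gripper's body (76 mm by 85 mm) begins 54 mm behind the grasp point. The pads swing forward as they close: fully open they stand 13 mm farther back than shut.
Start: joints at [1.046, 0.207, 1.542, -0, 1.393, -0.15], TCP at [0.21, 0.535, 0.2] pointing down, gripper open.
Joint ranges: [-2.73, 2.73], [-0.86, 2.22], [0.23, 2.46], [-1.11, 4.25], [0.08, 2.63], [-2.82, 2.82]. Speed limits (rad/s): [2.79, 2.79, 3.14, 3.14, 3.14, 3.14].

## Interface

Orientations are given as a unit quaternion [w, x, y, z].
In Python, from station import get_state, grab_frame, hand_in, grip_point_offset gives the robot as it stands.
- The arm moves only by the tool apply_moves, never from a script. Its argument "moves" is a list of rows, each a list of 5 numbers: the shift along the tool's x, y, z in units of 60 mm (1.0 is 60 mm), then the turn about the tool's z in units of 5 degrees (1.0 is 5 degrees), then the closure, from 0 (fully open) to 1 (shut). A call has exactly 10 rows; each row is the pose to reach, as a shift and turn from the pose measured when the call began, along the tool's axes at that moment; what a row does not reach only later rows make up. A row lasts 1/8 s, in which the tool goes at most 62.5 mm and 10.7 degrees, less where a joint would pass 70% of its speed; a pose out of reach is approached as far as the arm can. A call with a gripper value outside its range is refused whole. The fingers move at their own pace and stop on an object; "newtons" is the grip in N (left out, the last holds). Time passes only in rows, so rows that repeat a pose let the fingers close, or fill a call up. It gives the time, the measured TCP pose, the force and the opening at its end, in the units of the state.
- get_state(): the state, without advancing time (a new reading comes with each control period).
- grab_frame(name): name is "side" or "top" or "wrist"; returns a dict with "img" (400x640x3 uint8, red, green, blue), "range_z" (400x640 float32, m along the optical axis (not along the pixel's ray), 0 where there is no reading), "K" (3x3 intrinsics, pixels), "dist_coeffs" ([k1, k2, p1, p2, k3] as OpenCV has them; the pictures are not rectified), "position" and "attitude" of the camera in the world; the wrist camera has in their place "tool_from_camera" (4x4, takes a point from camera to tool coordinates, whose origin is the TCP and whose axes are the flange's). Camera axes: x right, y up, looking along -z (the intrinsics and any distortion apply to the point x, -y, -z); pixel columns grow to the right and rows downward; lengths in m; the calibration is good to about 2 mm. A picture is of the moment at which its call begins: read the wrist's pose just before it.
- hand_in(): hands the job in, once; it reports no verdict.
The state is a dict: "time_s": time; "joints": joint angles; "joint_velocities": joint speeds; "effort": joint torques, N m; "tcp_pos": TCP position; "tcp_rot": TCP orientation; "ft_force": force on the tool from outside, world axes, zero at the start; "wrist_torque": the same for the moment, N m; "opening": finger opening in m.
Only numpy, scipy, OpenCV 4.12 (cv2) and the standard library are available. Lean on these libraries where they do the work, as an engineer would, in place of code of your own. Each camera call takes 0.05 s, during which the arm holds its last target. There are 200 camera calls.

## Working session

There is one attempt and no reset: what is moved stays moved. The work goes in short steps, Python scripts to look and compute and a tool call to move; the robot and the scene stay as the last step left them, time stands still between calls to the robot, and variables do not carry over. Pictures are saved under pics/ and viewed, about 8 in all and at most 12, crops included, and the job is handed in when it is done.

Besides the shell and the picture viewer there is one more tool, called as name([rows], argument=value, ...), one row to a line, values as JSON. apply_moves: Moves the arm, as the interface text tells. Its arguments: {"type":"object","properties":{"moves":{"type":"array"},"newtons":{"type":"number"}},"required":["moves"]}

```bash
mkdir -p pics
cat > h.py <<'E'
import numpy as np, cv2
from scipy.spatial.transform import Rotation as R
from station import get_state, grab_frame, hand_in, grip_point_offset
def q2R(q): return R.from_quat([q[1],q[2],q[3],q[0]]).as_matrix()
def frame(name):
    s=get_state(); f=grab_frame(name)
    if name=="wrist":
        T=np.eye(4);T[:3,:3]=q2R(s["tcp_rot"]);T[:3,3]=s["tcp_pos"];f["T"]=T@np.array(f["tool_from_camera"])
    else:
        T=np.eye(4);a=np.array(f["attitude"]);T[:3,:3]=a if a.shape==(3,3) else q2R(a);T[:3,3]=f["position"];f["T"]=T
    return f
def rays(f,uv):
    n=cv2.undistortPoints(np.float32(uv).reshape(-1,1,2),np.array(f["K"],float),np.array(f["dist_coeffs"],float)).reshape(-1,2)
    return np.c_[n[:,0],-n[:,1],-np.ones(len(n))]
def onplane(f,uv,z):
    d=rays(f,uv)@f["T"][:3,:3].T;o=f["T"][:3,3]
    return o+d*((z-o[2])/d[:,2])[:,None]
def depthpt(f,uv):
    uv=np.array(uv).reshape(-1,2).astype(int)
    c=rays(f,uv)*f["range_z"][uv[:,1],uv[:,0]][:,None]
    return c@f["T"][:3,:3].T+f["T"][:3,3]
def save(f,n,crop=None,k=1):
    i=f["img"][:,:,::-1]
    if crop: i=i[crop[1]:crop[3],crop[0]:crop[2]]
    cv2.imwrite("pics/"+n,cv2.resize(i,None,fx=k,fy=k,interpolation=cv2.INTER_CUBIC))
def blobs(f,lo=(95,90,40),hi=(130,255,255),amin=150):
    m=cv2.inRange(cv2.cvtColor(f["img"],cv2.COLOR_RGB2HSV),lo,hi)
    n,l,st,c=cv2.connectedComponentsWithStats(m)
    return [(l==i,st[i],c[i]) for i in range(1,n) if st[i][4]>amin]
E
python3 - <<'E'
from h import *
s=get_state();print(s,grip_point_offset)
for n in("top","side"):
    f=frame(n);save(f,n+"1.png");print(n,f["T"].round(3).tolist(),f["K"],f["dist_coeffs"])
    for m,st,c in blobs(f): print(st,c.round(),depthpt(f,c).round(3))
E
```

```text
{'time_s': 0.0, 'joints': array([ 1.04650809e+00,  2.07422628e-01,  1.54298821e+00,  1.53036615e-05,
        1.39350371e+00, -1.50523366e-01]), 'joint_velocities': array([ 2.30722086e-04,  1.44845357e-03, -8.66259308e-04,  3.39492045e-05,
        4.68988329e-04,  9.10154709e-04]), 'effort': array([ 6.95440776e-04, -3.83032250e+01, -2.91596335e+01, -1.92826365e-04,
        1.06217450e-02,  2.00316811e-05]), 'tcp_pos': array([0.20953672, 0.53455592, 0.19910812]), 'tcp_rot': array([-3.91424595e-04,  1.85797729e-01,  9.82587327e-01, -1.09299219e-03]), 'ft_force': array([-0.11560684, -0.28366946,  0.12922762]), 'wrist_torque': array([-0.01734287, -0.00595781, -0.02175219]), 'opening': 0.08560795876701206} 0.0187
top [[0.004, 0.983, -0.183, 0.331], [-1.0, 0.004, 0.001, 0.029], [0.002, 0.183, 0.983, 1.327], [0.0, 0.0, 0.0, 1.0]] [[383.39270477   0.         321.40045232]
 [  0.         383.39270477 195.31447104]
 [  0.           0.           1.        ]] [0.00971373 0.         0.         0.         0.        ]
[ 145    0   95   26 1982] [195.  10.] [[0.703 0.217 0.819]]
side [[0.961, 0.164, -0.224, 0.306], [-0.278, 0.597, -0.753, -0.759], [0.011, 0.785, 0.619, 0.706], [0.0, 0.0, 0.0, 1.0]] [[394.56704521   0.         316.03992905]
 [  0.         394.56704521 194.87111073]
 [  0.           0.           1.        ]] [0.00094631 0.         0.         0.         0.        ]
[255 156  39  24 259] [274. 169.] [[0.468 0.242 0.017]]
```

View pics/top1.png

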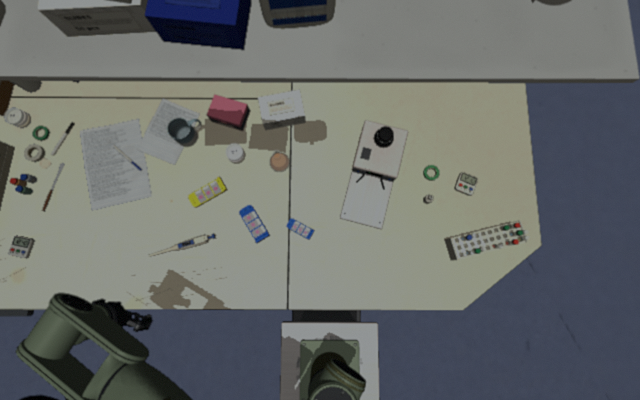

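View pics/side1.png

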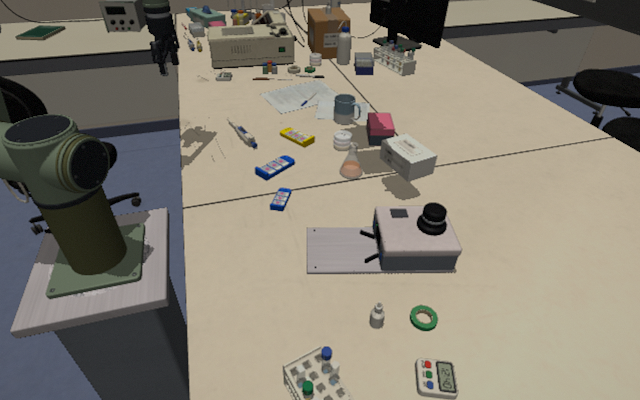

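Top view: larger blue bar at (254,224), smaller blue one at (301,228), and a yellow one at (207,192). The larger blue one fits the description. The reader is at (370,175), with its bed towards the robot. I'll confirm with one enlarged crop and measure.

Run:
```python
from h import *
ft=frame("top");fs=frame("side")
a=cv2.resize(ft["img"][195:255,230:330],None,fx=4,fy=4,interpolation=2);b=cv2.resize(fs["img"][145:215,240:310],None,fx=4,fy=4,interpolation=2)
c=cv2.resize(ft["img"][112:237,330:430],None,fx=3.2,fy=3.2,interpolation=2)
W=np.zeros((520,720,3),np.uint8);W[:240,:400]=a;W[240:520,:280]=b;W[:400,400:]=c
cv2.imwrite("pics/crop2.png",W[:,:,::-1])
for n,f,z in(("top",ft,.012),("side",fs,.012)):
    for m,st,c in blobs(f,(100,100,40),(130,255,255),40):
        if not(0.2<onplane(f,c,0)[0,0]<.8 and abs(onplane(f,c,0)[0,1])<.6): continue
        uv=np.argwhere(m)[:,::-1]; P=onplane(f,uv,z)[:,:2].astype(np.float32)
        r=cv2.minAreaRect(P);print(n,st,r,depthpt(f,c).round(3))
        print(cv2.boxPoints(r).round(3).tolist())
# reader housing top & bed via depth in both
for n,f in(("top",ft),("side",fs)):
    v,u=np.mgrid[0:400,0:640];uv=np.c_[u.ravel(),v.ravel()]
    P=depthpt(f,uv);ok=f["range_z"].ravel()>0
    for nm,lo,hi in(("house",.07,.088),("bed",.006,.014)):
        k=ok&(P[:,2]>lo)&(P[:,2]<hi)&(P[:,0]>.35)&(P[:,0]<.85)&(P[:,1]<.03)&(P[:,1]>-.3)
        m=np.zeros(400*640,np.uint8);m[k]=255;m=cv2.morphologyEx(m.reshape(400,640),cv2.MORPH_OPEN,np.ones((3,3)))
        k=m.ravel()>0
        if k.sum(): 
            r=cv2.minAreaRect(P[k][:,:2].astype(np.float32));print(n,nm,k.sum(),r,P[k][:,2].mean().round(4));print(cv2.boxPoints(r).round(3).tolist())
for p in [(300,250),(200,250)]: print(depthpt(ft,p),depthpt(fs,p))
```

```text
top [240 205  15  13  99] ((0.5222452282905579, 0.28835049271583557), (0.02602837048470974, 0.04861471429467201), 31.226436614990234) [[0.523 0.288 0.016]]
[[0.49900001287460327, 0.3019999861717224], [0.5239999890327454, 0.26100000739097595], [0.5460000038146973, 0.27399998903274536], [0.5210000276565552, 0.3160000145435333]]
top [287 219   8  11  53] ((0.4776225984096527, 0.13606365025043488), (0.018615039065480232, 0.03683300316333771), 64.36466217041016) [[0.479 0.136 0.009]]
[[0.4569999873638153, 0.13600000739097595], [0.49000000953674316, 0.11999999731779099], [0.49799999594688416, 0.13600000739097595], [0.4650000035762787, 0.15199999511241913]]
top [255 230  14  13  70] ((0.4334827661514282, 0.2332194298505783), (0.01835595816373825, 0.04975183680653572), 32.58480453491211) [[0.434 0.234 0.011]]
[[0.41200000047683716, 0.24899999797344208], [0.4390000104904175, 0.2070000022649765], [0.45500001311302185, 0.21699999272823334], [0.42800000309944153, 0.2590000033378601]]
side [255 156  39  24 246] ((0.4731801152229309, 0.2609837055206299), (0.13449376821517944, 0.07285120338201523),
[... 1548 characters left out ...]
 (0.1532958447933197, 0.1747012436389923), 75.14997100830078) 0.0803
[[0.6209999918937683, -0.22499999403953552], [0.7900000214576721, -0.27000001072883606], [0.8289999961853027, -0.12200000137090683], [0.6610000133514404, -0.07699999958276749]]
side bed 3075 ((0.563492476940155, -0.12906622886657715), (0.15380285680294037, 0.17354170978069305), 74.8909912109375) 0.0107
[[0.46000000834465027, -0.1809999942779541], [0.6269999742507935, -0.22599999606609344], [0.6669999957084656, -0.07699999958276749], [0.5, -0.03200000151991844]]
[[0.38752397 0.10024318 0.00161007]] [[ 0.46348065 -0.10078742  0.00102374]]
[[0.38629807 0.44112139 0.00476857]] [[ 2.28273769e-01 -3.43663407e-02  4.02788300e-05]]
```

View pics/crop2.png

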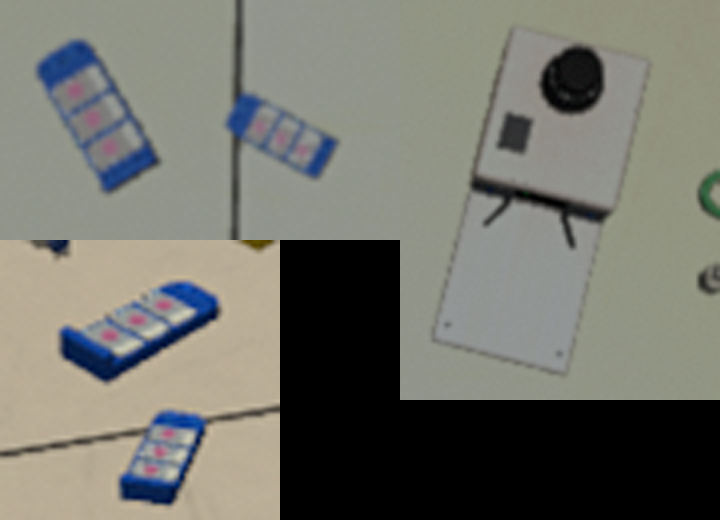

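The crop shows the larger blue bar at top-view (254,224). Its rounded nose is at (246,211) and its raised lip, the tail, is at (262,236) nearer the robot, so yaw is about 31°. That makes it the carrier. The smaller blue bar at (301,228) and the yellow one are decoys. The reader mouth is at about (0.641,-0.150) with yaw about -15°. I'll move above the carrier for a close look.

apply_moves([
  [-0.58, -0.27, 0.08, -1.0, 0],
  [-1.44, -0.67, 0.2, -2.6, 0],
  [-2.3, -1.06, 0.32, -4.2, 0],
  [-3.17, -1.46, 0.44, -5.8, 0],
  [-4.04, -1.86, 0.56, -7.4, 0],
  [-4.73, -2.18, 0.66, -8.7, 0],
  [-5.31, -2.45, 0.74, -9.8, 0],
  [-5.77, -2.66, 0.8, -10.6, 0],
  [-5.77, -2.66, 0.8, -10.6, 0],
  [-5.77, -2.66, 0.8, -10.6, 0],
])

```text
time_s: 1.45
tcp_pos: [0.4731, 0.2601, 0.1515]
tcp_rot: [-0.001, -0.272, 0.962, -0.0]
ft_force: [-0.4, 0.2, -0.6]
opening: 0.0855
```

```bash
cat > meas.py <<'E'
from h import *
def go(s,p,yaw):  # yaw: world angle of tool x axis; prints units
    Rm=q2R(s["tcp_rot"]);d=Rm.T@(np.array(p)-s["tcp_pos"])/0.06
    cur=np.degrees(np.arctan2(Rm[1,0],Rm[0,0]));t=-((yaw-cur+180)%360-180)/5
    print("move",d.round(3),"turn",round(t,3),"curyaw",round(cur,2),"tilt",Rm[2].round(4))
E
python3 - <<'E'
from meas import *
s=get_state();print(s["time_s"],s["tcp_pos"],s["ft_force"],s["joints"].round(3))
f=frame("wrist");save(f,"w1.png")
for n in("wrist","top"):
    if n=="top":f=frame("top")
    v,u=np.mgrid[0:400,0:640];uv=np.c_[u.ravel(),v.ravel()]
    P=depthpt(f,uv);ok=f["range_z"].ravel()>0
    hsv=cv2.cvtColor(f["img"],cv2.COLOR_RGB2HSV).reshape(-1,3)
    k=ok&(P[:,2]>.007)&(P[:,2]<.032)&(abs(P[:,0]-.475)<.1)&(abs(P[:,1]-.26)<.1)
    print(n,k.sum())
    if k.sum()>50:
        r=cv2.minAreaRect(P[k][:,:2].astype(np.float32));print(r,np.percentile(P[k][:,2],[5,50,95]))
    kb=(hsv[:,0]>98)&(hsv[:,0]<130)&(hsv[:,1]>90)&(hsv[:,2]>30)&(abs(onplane(f,uv,.014)[:,0]-.475)<.1)&(abs(onplane(f,uv,.014)[:,1]-.26)<.1)
    Q=onplane(f,uv[kb],.014)[:,:2].astype(np.float32)
    if len(Q): print("blue",len(Q),cv2.minAreaRect(Q), "bed table z",np.median(P[ok&(abs(P[:,2])<.006)&(abs(P[:,0]-.475)<.12)&(abs(P[:,1]-.26)<.12)][:,2]))
E
```

```text
1.45 [0.47310241 0.26013531 0.15152126] [-0.42686015  0.19129929 -0.63694953] [ 0.343  0.179  1.679 -0.     1.285 -1.779]
wrist 5148
((0.47649192810058594, 0.2620552182197571), (0.13064730167388916, 0.052090179175138474), 32.27469253540039) [0.01184303 0.0136134  0.02470979]
blue 2293 ((0.47660601139068604, 0.2612856924533844), (0.12807290256023407, 0.05228864774107933), 31.560441970825195) bed table z -1.6410966796581716e-05
top 339
((0.4856417775154114, 0.2484416514635086), (0.19309358298778534, 0.19585075974464417), 83.13809967041016) [0.0081362  0.01541278 0.02622174]
blue 85 ((0.47876954078674316, 0.2412165105342865), (0.12514938414096832, 0.04776553064584732), 10.782903671264648) bed table z 0.001129466499286913
```

View pics/w1.png

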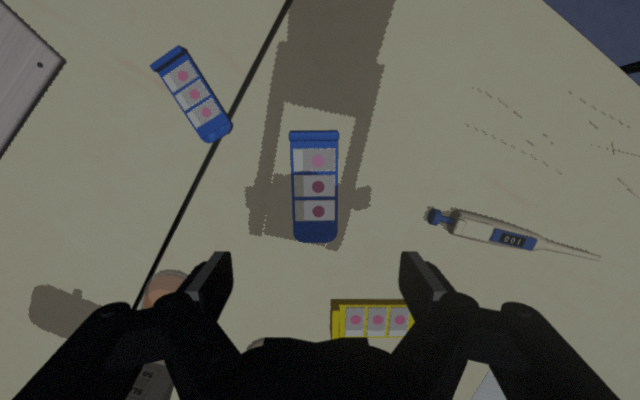

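The wrist view shows the carrier at (315,187) between the jaws, lip up at (314,136), nose down at (315,238). Its measured rectangle of 130.6×52.1 mm matches the description. The centre is (0.4765,0.2616) with yaw about 32°. I'll align and descend.

Run:
```python
from meas import *
s=get_state();go(s,[.4765,.2617,.03],212);go(s,[.4765,.2617,.001],212)
```

```text
move [-0.063 -0.015  2.029] turn -0.073 curyaw -148.37 tilt [ 1.4e-03 -3.0e-04 -1.0e+00]
move [-0.064 -0.015  2.512] turn -0.073 curyaw -148.37 tilt [ 1.4e-03 -3.0e-04 -1.0e+00]
```

apply_moves([
  [-0.06, -0.015, 0.6, -0.07, 0],
  [-0.06, -0.015, 1.2, -0.07, 0],
  [-0.06, -0.015, 1.7, -0.07, 0],
  [-0.06, -0.015, 2.05, -0.07, 0],
  [-0.06, -0.015, 2.25, -0.07, 0],
  [-0.06, -0.015, 2.4, -0.07, 0],
  [-0.06, -0.015, 2.5, -0.07, 0],
  [-0.06, -0.015, 2.5, -0.07, 0],
  [-0.06, -0.015, 2.5, -0.07, 0.15],
  [-0.06, -0.015, 2.5, -0.07, 0.25],
], newtons=40)

```text
time_s: 2.8
tcp_pos: [0.4768, 0.2617, 0.0023]
tcp_rot: [-0.0, -0.275, 0.961, -0.0]
ft_force: [0.5, 0.9, 0.5]
opening: 0.0639
```

apply_moves([
  [0, 0, 0, 0, 0.4],
  [0, 0, 0, 0, 0.5],
  [0, 0, 0, 0, 0.6],
  [0, 0, 0, 0, 0.6],
  [0, 0, 0, 0, 0.6],
  [0, 0, -0.1, 0, 0.6],
  [0, 0, -0.3, 0, 0.6],
  [0, 0, -0.5, 0, 0.6],
  [0, 0, -0.7, 0, 0.6],
  [0, 0, -0.7, 0, 0.6],
])

```text
time_s: 4.05
tcp_pos: [0.4782, 0.2623, 0.0462]
tcp_rot: [0.002, -0.275, 0.961, -0.0]
ft_force: [0.3, 0.3, -0.0]
opening: 0.0343
```

Run:
```python
from meas import *
s=get_state();print(s["opening"],s["ft_force"],s["tcp_pos"])
f=frame("wrist");save(f,"w2.png",(180,60,460,340),2)
a=np.radians(-14.95);u=np.array([np.cos(a),np.sin(a)]);m=np.array([.641,-.150])
c=m-.095*u;print(c)
go(s,[*c,.08],165.05);go(s,[*c,.0135],165.05)
```

```text
0.034270343340680985 [ 0.33882457  0.2918723  -0.00956225] [0.47824923 0.26228306 0.04618027]
[ 0.54921562 -0.12549228]
move [ 2.418 -6.109 -0.564] turn 9.386 curyaw -148.02 tilt [-0.0033 -0.0013 -1.    ]
move [ 2.422 -6.108  0.545] turn 9.386 curyaw -148.02 tilt [-0.0033 -0.0013 -1.    ]
```

View pics/w2.png

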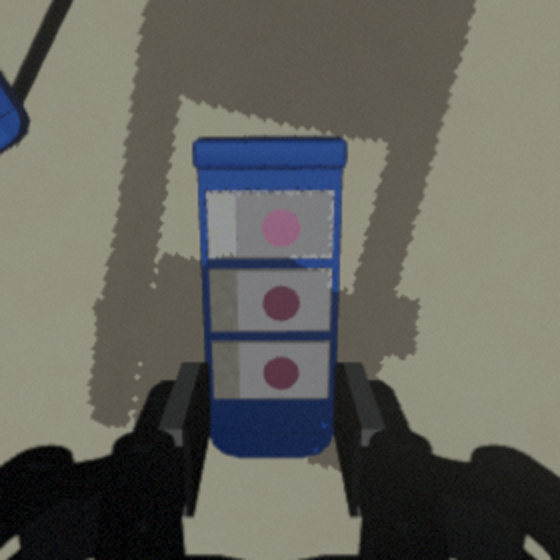

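The carrier was not picked up: the opening is 34 mm, and the picture shows the carrier at crop (270,300) still on the table with the fingers above it. I'll measure fingertip depth in tool coordinates and the carrier's pose again.

```bash
cat >> meas.py <<'E'
def carrier(f,ctr,lo=.007,hi=.032,r=.1):
    v,u=np.mgrid[0:400,0:640];uv=np.c_[u.ravel(),v.ravel()];P=depthpt(f,uv);ok=f["range_z"].ravel()>0
    hsv=cv2.cvtColor(f["img"],cv2.COLOR_RGB2HSV).reshape(-1,3)
    dark=(hsv[:,2]<60)&(hsv[:,1]<110)
    k=ok&~dark&(P[:,2]>lo)&(P[:,2]<hi)&(np.hypot(P[:,0]-ctr[0],P[:,1]-ctr[1])<r)
    m=k.reshape(400,640).astype(np.uint8);m=cv2.morphologyEx(m,cv2.MORPH_OPEN,np.ones((3,3)));k=m.ravel()>0
    r=cv2.minAreaRect(P[k][:,:2].astype(np.float32));print("carrier",k.sum(),r,np.percentile(P[k][:,2],[5,50,95]).round(4))
E
python3 - <<'E'
from meas import *
s=get_state();f=frame("wrist");carrier(f,(.4765,.2617))
v,u=np.mgrid[0:400,0:640];uv=np.c_[u.ravel(),v.ravel()];P=depthpt(f,uv);ok=f["range_z"].ravel()>0
T=(P-s["tcp_pos"])@q2R(s["tcp_rot"])
k=ok&(abs(T[:,1])<.06)&(abs(T[:,0])<.03)&(T[:,2]<.02)&(T[:,2]>-.06)
t=T[k];print(k.sum())
for lo in np.arange(-.06,.02,.005):
    q=t[(t[:,2]>=lo)&(t[:,2]<lo+.005)]
    if len(q):print(round(lo,3),len(q),q[:,:2].min(0).round(3),q[:,:2].max(0).round(3),abs(q[:,1]).min().round(3))
E
```

```text
carrier 10823 ((0.4766613841056824, 0.2619054913520813), (0.13093353807926178, 0.05211606249213219), 32.23558044433594) [0.012  0.0137 0.0248]
1766
-0.06 426 [-0.01 -0.03] [0.013 0.032] 0.016
-0.055 385 [-0.01 -0.03] [0.013 0.032] 0.016
-0.05 362 [-0.01 -0.03] [0.013 0.032] 0.016
-0.045 303 [-0.01 -0.03] [0.013 0.031] 0.016
-0.04 235 [-0.01  -0.029] [0.013 0.03 ] 0.016
-0.035 55 [-0.006 -0.019] [0.012 0.023] 0.016
```

apply_moves([
  [0, 0, 0, 0, 1],
  [0, 0, 0, 0, 1],
  [0, 0, 0, 0, 1],
  [0, 0, 0, 0, 1],
  [0, 0, 0, 0, 1],
  [0, 0, 0, 0, 1],
  [0, 0, 0, 0, 1],
  [0, 0, 0, 0, 1],
  [0, 0, 0, 0, 1],
  [0, 0, 0, 0, 1],
])

```text
time_s: 5.4
tcp_pos: [0.4769, 0.2618, 0.0446]
tcp_rot: [0.0, -0.275, 0.961, -0.0]
ft_force: [-0.3, -0.0, -0.7]
opening: 0.0001
```

Run:
```python
from meas import *
s=get_state();f=frame("wrist");print(s["opening"],s["tcp_pos"],np.array(f["tool_from_camera"]).round(4).tolist())
save(f,"w3.png",(180,100,460,400),2)
v,u=np.mgrid[0:400,0:640];uv=np.c_[u.ravel(),v.ravel()];P=depthpt(f,uv)
T=((P-s["tcp_pos"])@q2R(s["tcp_rot"])).reshape(400,640,3)
for c in(312,325):
  for r in range(215,320,6): print(c,r,f["range_z"][r,c].round(4),T[r,c].round(3),f["img"][r,c])
# where TCP projects
E_=np.linalg.inv(f["T"]);
for z in(0,-.0187,-.035):
    p=E_@np.r_[q2R(s["tcp_rot"])@[0,0,z]+s["tcp_pos"],1];print(z,cv2.projectPoints(np.array([[p[0],-p[1],-p[2]]]),np.zeros(3),np.zeros(3),np.array(f["K"]),np.array(f["dist_coeffs"]))[0].ravel())
```

```text
0.00010323954547339098 [0.47688224 0.26175585 0.04457068] [[-0.0006, 0.9574, 0.2889, 0.0745], [1.0, 0.0012, -0.0018, 0.0006], [-0.002, 0.2889, -0.9573, -0.1725], [0.0, 0.0, 0.0, 1.0]]
312 215 0.2143 [ 0.004 -0.002  0.03 ] [89 56 72]
312 221 0.2162 [-0.001 -0.002  0.03 ] [119 118 119]
312 227 0.2178 [-0.006 -0.002  0.031] [105 103 104]
312 233 0.2191 [-0.011 -0.002  0.031] [80 78 83]
312 239 0.2218 [-0.017 -0.002  0.032] [115 116 117]
312 245 0.1448 [ 0.012 -0.001 -0.04 ] [35 36 35]
312 251 0.1386 [ 0.012 -0.001 -0.047] [34 36 35]
312 257 0.1322 [ 0.012 -0.001 -0.053] [31 31 32]
312 263 0.1271 [ 0.012 -0.001 -0.059] [26 24 26]
312 269 0.122 [ 0.012 -0.001 -0.064] [28 23 24]
312 275 0.1185 [ 0.011 -0.001 -0.068] [36 37 36]
312 281 0.1197 [ 0.008 -0.001 -0.067] [36 37 39]
312 287 0.1206 [ 0.005 -0.001 -0.067] [16 18 21]
312 293 0.1221 [ 0.002 -0.001 -0.067] [17 19 17]
312 299 0.1211 [ 0.    -0.001 -0.068] [12 10 13]
312 305 0.1231 [-0.004 -0.001 -0.068] [18 15 15]
312 311 0.1238 [-0.007 -0.001 -0.068] [15 16 16]
312 317 0.1242 [-0.009 -0.001 -0.068] [74 75 64]
325 215 0.2144 [0.004 0.00
[... 258 characters left out ...]
041] [46 47 44]
325 251 0.1386 [ 0.012  0.005 -0.047] [47 47 46]
325 257 0.1323 [ 0.012  0.005 -0.053] [45 45 43]
325 263 0.1263 [ 0.012  0.005 -0.059] [44 43 42]
325 269 0.1223 [ 0.012  0.005 -0.064] [45 44 46]
325 275 0.1155 [ 0.013  0.005 -0.07 ] [42 44 43]
325 281 0.1112 [ 0.013  0.005 -0.075] [19 15 17]
325 287 0.106 [ 0.014  0.004 -0.08 ] [15 12 13]
325 293 0.104 [ 0.013  0.004 -0.083] [14 16 14]
325 299 0.0999 [ 0.013  0.004 -0.087] [15 19 15]
325 305 0.0976 [ 0.013  0.004 -0.089] [10 12 10]
325 311 0.0983 [ 0.01   0.004 -0.089] [13  8  9]
325 317 0.11 [ 0.     0.004 -0.08 ] [ 3  8 12]
0 [314.04051753 235.34471141]
-0.0187 [313.95166809 247.90837202]
-0.035 [313.85755889 261.2375633 ]
```

View pics/w3.png

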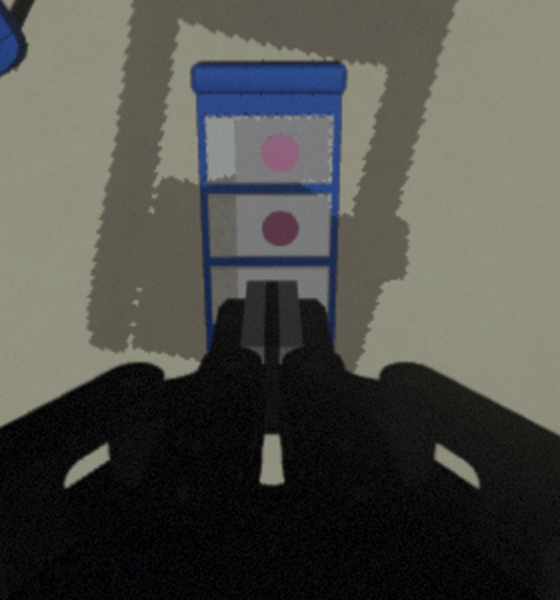

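The picture shows the shut fingertips at crop (270,283), full-frame row 241, hanging above the carrier. Depth puts them about 36 mm behind the reported TCP, while the table and carrier heights from the same camera come out right. So the reported TCP is about 36 mm beyond the real tips, which explains the miss. I'll measure the tips again with the jaws pre-shaped to about 62 mm, nearer the table.

apply_moves([
  [0, 0, 0, 0, 0.25],
  [0, 0, 0, 0, 0.25],
  [0, 0, 0, 0, 0.25],
  [0, 0, 0, 0, 0.25],
  [0, 0, 0, 0, 0.25],
  [0, 0, 0.1, 0, 0.25],
  [0, 0, 0.3, 0, 0.25],
  [0, 0, 0.5, 0, 0.25],
  [0, 0, 0.6, 0, 0.25],
  [0, 0, 0.6, 0, 0.25],
])

```text
time_s: 6.7
tcp_pos: [0.4761, 0.2615, 0.0076]
tcp_rot: [-0.001, -0.275, 0.961, -0.0]
ft_force: [-0.6, -0.2, 0.3]
opening: 0.064
```

```bash
cat >> meas.py <<'E'
def tips(f,s):
    v,u=np.mgrid[0:400,0:640];P=depthpt(f,np.c_[u.ravel(),v.ravel()])
    T=(P-s["tcp_pos"])@q2R(s["tcp_rot"]);ok=(f["range_z"].ravel()>0)&(T[:,2]<-.024)&(abs(T[:,1])<.065)&(abs(T[:,0])<.02)
    ok&=(cv2.cvtColor(f["img"],cv2.COLOR_RGB2HSV)[:,:,1].ravel()<130)
    for sg in(-1,1):
        t=T[ok&(T[:,1]*sg>0)];t=t[t[:,2]>np.percentile(t[:,2],99.9)-.006];z=np.sort(t[:,2])
        print("tip",sg,len(t),"max tool z",z[-5:].round(4),"y",t[:,1].min().round(4),t[:,1].max().round(4),"x",t[:,0].min().round(4),t[:,0].max().round(4))
E
python3 - <<'E'
from meas import *
s=get_state();f=frame("wrist");print(s["opening"],s["tcp_pos"]);carrier(f,(.4765,.2617));tips(f,s)
go(s,[.4766,.2618,-.032],212.2)
E
```

```text
0.06400749457839609 [0.47612143 0.26146676 0.00756428]
carrier 15265 ((0.47654175758361816, 0.26178163290023804), (0.1305001974105835, 0.05236276984214783), 32.23486328125) [0.0121 0.0137 0.0249]
tip -1 152 max tool z [-0.0362 -0.0362 -0.0362 -0.036  -0.0352] y -0.0434 -0.0309 x -0.0104 0.0125
tip 1 164 max tool z [-0.0364 -0.0364 -0.0363 -0.0362 -0.0356] y 0.0325 0.0449 x -0.0097 0.0126
move [-0.011  0.001  0.659] turn -0.045 curyaw -148.02 tilt [ 1.8e-03 -2.0e-04 -1.0e+00]
```

apply_moves([
  [-0.01, 0, 0.15, -0.04, 0.25],
  [-0.01, 0, 0.3, -0.04, 0.25],
  [-0.01, 0, 0.4, -0.04, 0.25],
  [-0.01, 0, 0.48, -0.04, 0.25],
  [-0.01, 0, 0.54, -0.04, 0.25],
  [-0.01, 0, 0.58, -0.04, 0.25],
  [-0.01, 0, 0.61, -0.04, 0.25],
  [-0.01, 0, 0.63, -0.04, 0.25],
  [-0.01, 0, 0.63, -0.04, 0.25],
  [-0.01, 0, 0.63, -0.04, 0.25],
])

```text
time_s: 8.0
tcp_pos: [0.4773, 0.262, -0.0295]
tcp_rot: [-0.0, -0.277, 0.961, -0.0]
ft_force: [-0.7, 0.1, 0.8]
opening: 0.0638
```

No contact force at TCP z = -29.5 mm, so the offset is confirmed. I'll close the jaws here.

apply_moves([
  [0, 0, 0.02, 0, 0.4],
  [0, 0, 0.02, 0, 0.5],
  [0, 0, 0.02, 0, 0.6],
  [0, 0, 0.02, 0, 0.7],
  [0, 0, 0.02, 0, 0.7],
  [0, 0, 0.02, 0, 0.7],
  [0, 0, 0.02, 0, 0.7],
  [0, 0, 0.02, 0, 0.7],
  [0, 0, 0.02, 0, 0.7],
  [0, 0, 0.02, 0, 0.7],
])

```text
time_s: 9.25
tcp_pos: [0.4777, 0.2621, -0.0302]
tcp_rot: [0.0, -0.277, 0.961, -0.0]
ft_force: [-1.2, -0.6, 5.2]
opening: 0.0507
```

apply_moves([
  [0, 0, -0.1, 0, 0.7],
  [0, 0, -0.3, 0, 0.7],
  [0, 0, -0.6, 0, 0.7],
  [0, 0, -0.9, 0, 0.7],
  [0, 0, -1.2, 0, 0.7],
  [0, 0, -1.4, 0, 0.7],
  [0, 0, -1.5, 0, 0.7],
  [0, 0, -1.5, 0, 0.7],
  [0, 0, -1.5, 0, 0.7],
  [0, 0, -1.5, 0, 0.7],
])

```text
time_s: 10.5
tcp_pos: [0.477, 0.2619, 0.059]
tcp_rot: [-0.001, -0.277, 0.961, -0.0]
ft_force: [-0.7, 0.5, -3.6]
opening: 0.051
```

Run:
```python
from meas import *
s=get_state();f=frame("wrist");print(s["opening"],s["tcp_pos"],s["ft_force"],s["wrist_torque"])
zb=s["tcp_pos"][2]
save(f,"w4.png",(180,60,460,340),2);carrier(f,s["tcp_pos"],.05,.14)
a=np.radians(-14.95);u=np.array([np.cos(a),np.sin(a)]);m=np.array([.641,-.150])
c=m-.095*u;go(s,[*c,.06],165.05)
```

```text
0.051016037776826 [0.47700595 0.26190973 0.05900044] [-0.72312911  0.45290063 -3.60209149] [-0.00810443 -0.01542306 -0.01245521]
carrier 21275 ((0.46806928515434265, 0.2578543424606323), (0.11303427070379257, 0.059333909302949905), 32.20844268798828) [0.1016 0.103  0.1143]
move [ 2.42  -6.106 -0.011] turn 9.426 curyaw -147.82 tilt [ 1.2e-03 -4.0e-04 -1.0e+00]
```

View pics/w4.png

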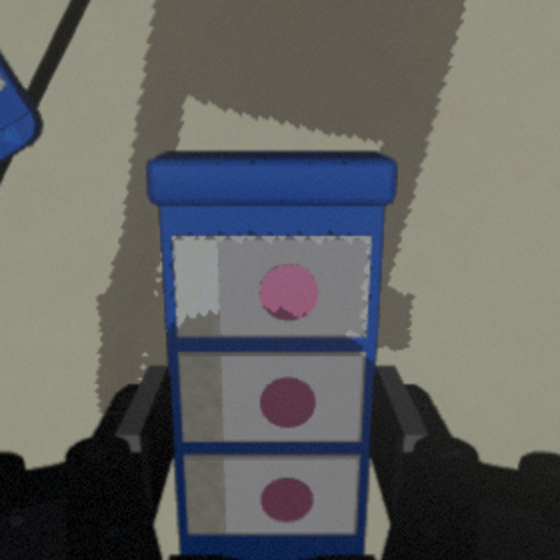

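Carrier held: lip at crop (272,180), opening 51 mm, weight about 3 N. It is level, with its underside 30.5 mm above the TCP reading. Carrying it over the bed now.

apply_moves([
  [0.24, -0.61, 0, 0.9, 0.7],
  [0.54, -1.37, 0, 2.1, 0.7],
  [0.87, -2.2, 0, 3.4, 0.7],
  [1.2, -3.03, 0, 4.7, 0.7],
  [1.53, -3.86, 0, 6.0, 0.7],
  [1.83, -4.62, 0, 7.1, 0.7],
  [2.09, -5.28, 0, 8.15, 0.7],
  [2.28, -5.76, 0, 8.9, 0.7],
  [2.42, -6.1, 0, 9.43, 0.7],
  [2.42, -6.1, 0, 9.43, 0.7],
])

```text
time_s: 11.8
tcp_pos: [0.5494, -0.1265, 0.0593]
tcp_rot: [-0.0, 0.131, 0.991, -0.0]
ft_force: [-0.0, -0.2, -2.5]
opening: 0.0507
```

Run:
```python
from meas import *
s=get_state();print(s["opening"],s["tcp_pos"],s["joints"].round(2),s["joint_velocities"].round(3))
f=frame("wrist");save(f,"w5.png")
# housing/bed re-check from side
v,u=np.mgrid[0:400,0:640];uv=np.c_[u.ravel(),v.ravel()]
a=np.radians(-14.95);U=np.array([np.cos(a),np.sin(a)]);V=np.array([-U[1],U[0]]);m=np.array([.641,-.150])
f=frame("side");P=depthpt(f,uv);D=(P[:,:2]-m);x=D@U;y=D@V;ok=f["range_z"].ravel()>0
k=ok&(P[:,2]>.076)&(P[:,2]<.084)&(x>-.02)&(x<.2)&(abs(y)<.1)
print("house x,y ranges",np.percentile(x[k],[.5,99.5]),np.percentile(y[k],[.5,99.5]))
for lo in(.02,.08,.14): kk=k&(x>lo)&(x<lo+.03);print(lo,np.percentile(y[kk],[1,99]))
k=ok&(P[:,2]>.005)&(P[:,2]<.015)&(x<-.05)&(x>-.2)&(abs(y)<.1)
for lo in(-.16,-.12,-.08): kk=k&(x>lo)&(x<lo+.02);print("bed",lo,np.percentile(y[kk],[1,99]) if kk.sum() else 0)
c=m-.094*U;go(s,[*c,-.019],165.05)
```

```text
0.05072306004104307 [ 0.54942853 -0.12645087  0.05929436] [-0.38  0.34  1.69 -0.    1.11 -1.69] [ 0.036 -0.012  0.027  0.023  0.014 -0.003]
house x,y ranges [0.00272774 0.17317738] [-0.07584456  0.07354447]
0.02 [-0.07493317  0.07354911]
0.08 [-0.07558522  0.07273229]
0.14 [-0.07445072  0.02891196]
bed -0.16 [-0.07559339  0.0581183 ]
bed -0.12 [-0.07502959  0.05720078]
bed -0.08 [-0.07398647  0.05735352]
move [-0.009  0.016  1.305] turn -0.028 curyaw 164.91 tilt [ 2.e-04 -1.e-03 -1.e+00]
```

View pics/w5.png

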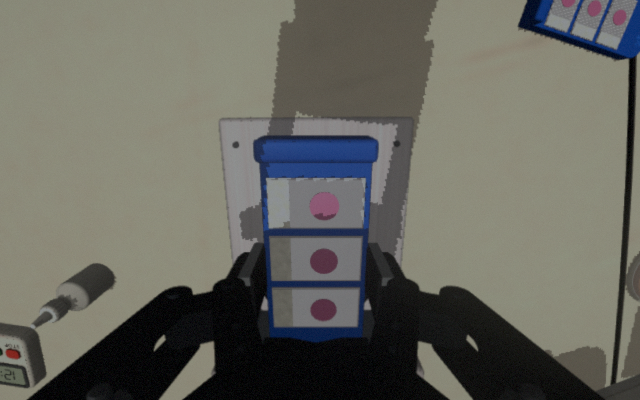

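The wrist view shows the carrier centred over the bed. The bed's rear corners are at (220,118) and (413,118), midpoint 316.5; the lip spans 254–378, midpoint 316. The housing edges agree to within 1 mm. Lowering now.

apply_moves([
  [0, 0, 0.2, -0.03, 0.7],
  [0, 0, 0.45, -0.03, 0.7],
  [0, 0, 0.7, -0.03, 0.7],
  [0, 0, 0.9, -0.03, 0.7],
  [0, 0, 1.05, -0.03, 0.7],
  [0, 0, 1.15, -0.03, 0.7],
  [0, 0, 1.22, -0.03, 0.7],
  [0, 0, 1.27, -0.03, 0.7],
  [0, 0, 1.3, -0.03, 0.7],
  [0, 0, 1.31, -0.03, 0.7],
])

```text
time_s: 13.15
tcp_pos: [0.5487, -0.1244, -0.0195]
tcp_rot: [-0.001, 0.129, 0.992, -0.0]
ft_force: [-0.6, -0.1, -4.3]
opening: 0.0507
```

apply_moves([
  [0, -0.02, 0.01, 0, 0.7],
  [0, -0.02, 0.02, 0, 0.7],
  [0, -0.02, 0.03, 0, 0.7],
  [0, -0.02, 0.03, 0, 0.6],
  [0, -0.02, 0.03, 0, 0.5],
  [0, -0.02, 0.03, 0, 0.35],
  [0, -0.02, 0.03, 0, 0.25],
  [0, -0.02, 0.03, 0, 0.2],
  [0, -0.02, 0.03, 0, 0.2],
  [0, -0.02, 0.03, 0, 0.2],
])

```text
time_s: 14.4
tcp_pos: [0.5483, -0.1256, -0.0214]
tcp_rot: [-0.001, 0.129, 0.992, -0.0]
ft_force: [-0.5, -0.3, 0.6]
opening: 0.0683
```

Run:
```python
from meas import *
s=get_state();print(s["opening"],s["tcp_pos"],s["ft_force"])
f=frame("wrist");carrier(f,(.549,-.125),.019,.042,.09);tips(f,s)
```

```text
0.06829162963474819 [ 0.54831105 -0.1255629  -0.02138182] [-0.53261712 -0.26547055  0.63731592]
carrier 21187 ((0.5382398366928101, -0.12321911752223969), (0.05249845236539841, 0.11023762077093124), 75.20948028564453) [0.0223 0.0237 0.035 ]
tip -1 2609 max tool z [-0.0286 -0.0283 -0.0283 -0.0283 -0.0282] y -0.065 -0.0289 x -0.02 0.02
tip 1 2705 max tool z [-0.0287 -0.0287 -0.0286 -0.0285 -0.0284] y 0.0282 0.065 x -0.02 0.02
```

Carrier rests on the bed with its top at z = 23.7 mm, and the jaws are open. Raise, back off behind the tail and partly close.

apply_moves([
  [0, 0, -0.15, 0, 0.2],
  [0, 0, -0.45, 0, 0.2],
  [0, 0, -0.8, 0, 0.2],
  [0, 0, -1.1, 0, 0.2],
  [0.2, 0, -1.2, 0, 0.75],
  [0.6, 0, -1.2, 0, 0.75],
  [1.05, 0, -1.2, 0, 0.75],
  [1.45, 0, -1.2, 0, 0.75],
  [1.65, 0, -1.2, 0, 0.75],
  [1.65, 0, -1.2, 0, 0.75],
])

```text
time_s: 15.7
tcp_pos: [0.4518, -0.1, 0.0507]
tcp_rot: [-0.001, 0.129, 0.992, 0.0]
ft_force: [1.1, -0.6, -0.1]
opening: 0.0212
```

```bash
cat >> meas.py <<'E'
a=np.radians(-14.95);U=np.array([np.cos(a),np.sin(a)]);V=np.array([-U[1],U[0]]);M=np.array([.641,-.151])
def rd(p): d=np.array(p)[...,:2]-M;return np.stack([d@U,d@V],-1)
E
python3 - <<'E'
from meas import *
s=get_state();print(s["opening"],s["tcp_pos"],s["ft_force"],rd(s["tcp_pos"]))
f=frame("side");save(f,"s6.png",(290,180,480,300),4)
f=frame("wrist");save(f,"w6.png")
v,u=np.mgrid[0:400,0:640];uv=np.c_[u.ravel(),v.ravel()];P=depthpt(f,uv);r=rd(P);ok=f["range_z"].ravel()>0
T=(P-s["tcp_pos"])@q2R(s["tcp_rot"])
k=ok&(P[:,2]>.019)&(P[:,2]<.04)&(r[:,0]<-.02)&(abs(r[:,1])<.05)
print("carrier seen",k.sum()); 
if k.sum():print(np.percentile(r[k],[.5,99.5],axis=0).round(4),cv2.minAreaRect(r[k].astype(np.float32)))
E
```

```text
0.021207454686800638 [ 0.45184977 -0.09995185  0.05066781] [ 1.08849805 -0.63437728 -0.08663974] [-0.19591695  0.00052401]
carrier seen 3750
[[-0.162  -0.0242]
 [-0.0847  0.0251]] ((-0.12286204099655151, 0.0003853943198919296), (0.07867316901683807, 0.05169619247317314), 0.0728282704949379)
```

View pics/s6.png

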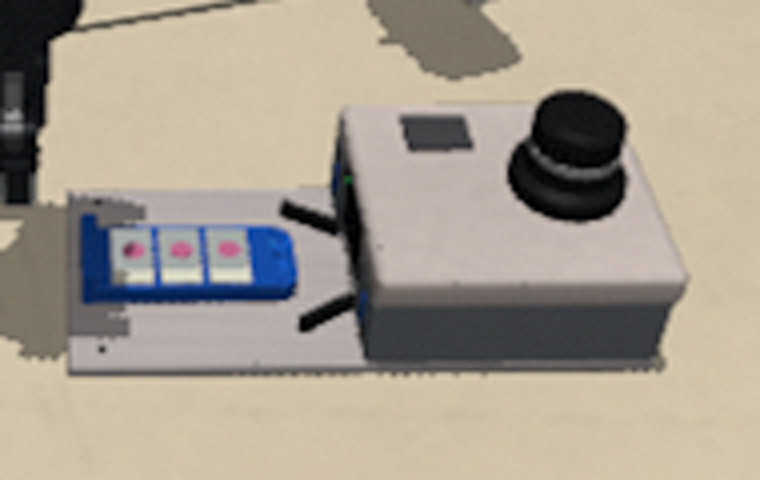

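The side view shows the carrier flat on the bed and in line: nose at crop (290,265) facing the tunnel, tail at (90,260). It is 0.4 mm off the axis with 0.07° yaw, and the tail is at -162 mm. I'll descend behind it.

apply_moves([
  [0, 0, 0.25, 0, 0.75],
  [0, 0, 0.5, 0, 0.75],
  [0, 0, 0.75, 0, 0.75],
  [0, 0, 0.95, 0, 0.75],
  [0, 0, 1.1, 0, 0.75],
  [0, 0, 1.17, 0, 0.75],
  [-0.05, 0, 1.19, 0, 0.75],
  [-0.15, 0, 1.19, 0, 0.75],
  [-0.25, 0, 1.19, 0, 0.75],
  [-0.3, 0, 1.19, 0, 0.75],
])

```text
time_s: 17.05
tcp_pos: [0.472, -0.1057, -0.0198]
tcp_rot: [0.001, 0.129, 0.992, -0.0]
ft_force: [0.4, 1.2, 0.3]
opening: 0.0215
```

```bash
cat > st.py <<'E'
from meas import *
def st():
    s=get_state();F=s["ft_force"];print(s["time_s"],"rd",rd(s["tcp_pos"]).round(4),"z",s["tcp_pos"][2].round(4),"Fpush",round(-(F[:2]@U),2),"lat",round(F[:2]@V,2),"Fz",F[2].round(2))
    Rm=q2R(s["tcp_rot"]);print("x yaw err",np.degrees(np.arctan2(Rm[1,0],Rm[0,0]))-165.05)
st()
E
python3 st.py
```

```text
17.05 rd [-0.1749  0.0002] z -0.0198 Fpush -0.02 lat 1.29 Fz 0.25
x yaw err 0.143649983666279
```

apply_moves([
  [-0.04, 0, 0, 0, 0.75],
  [-0.1, 0, 0, 0, 0.75],
  [-0.17, 0, 0, 0, 0.75],
  [-0.25, 0, 0, 0, 0.75],
  [-0.33, 0, 0, 0, 0.75],
  [-0.41, 0, 0, 0, 0.75],
  [-0.49, 0, 0, 0, 0.75],
  [-0.56, 0, 0, 0, 0.75],
  [-0.62, 0, 0, 0, 0.75],
  [-0.65, 0, 0, 0, 0.75],
])

```text
time_s: 18.3
tcp_pos: [0.51, -0.1158, -0.0197]
tcp_rot: [0.001, 0.129, 0.992, -0.0]
ft_force: [-0.4, -0.7, 0.2]
opening: 0.0215
```

Run:
```python
from st import *
f=frame("side");save(f,"s7.png",(290,180,480,300),4)
```

```text
18.3 rd [-0.1356  0.0003] z -0.0197 Fpush 0.18 lat -0.76 Fz 0.16
x yaw err 0.1400565691096176
```

View pics/s7.png

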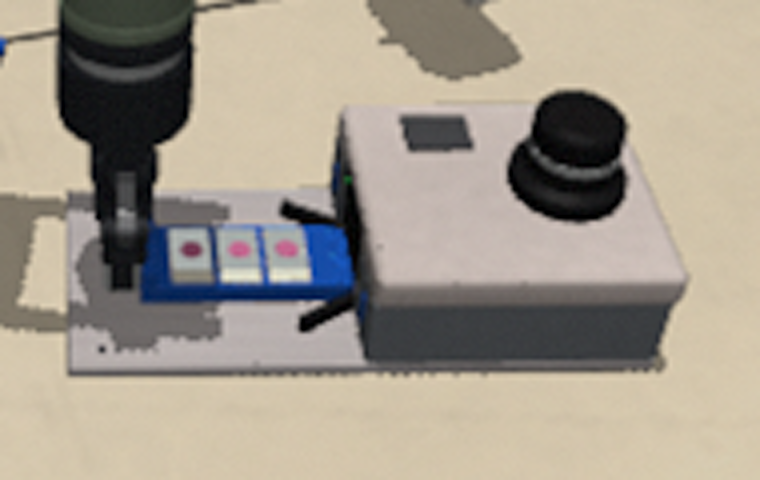

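The side view shows the fingers against the lip at crop (145,265) and the nose entering between the guides at (350,265), straight. Continuing to just before the roller.

apply_moves([
  [-0.03, 0, 0, 0, 0.75],
  [-0.07, 0, 0, 0, 0.75],
  [-0.11, 0, 0, 0, 0.75],
  [-0.15, 0, 0, 0, 0.75],
  [-0.19, 0, 0, 0, 0.75],
  [-0.23, 0, 0, 0, 0.75],
  [-0.27, 0, 0, 0, 0.75],
  [-0.3, 0, 0, 0, 0.75],
  [-0.33, 0, 0, 0, 0.75],
  [-0.34, 0, 0, 0, 0.75],
])

```text
time_s: 19.6
tcp_pos: [0.5301, -0.1211, -0.0196]
tcp_rot: [0.001, 0.129, 0.992, -0.0]
ft_force: [-0.1, 0.9, -0.8]
opening: 0.0214
```

```bash
python3 st.py
```

```text
19.6 rd [-0.1149  0.0003] z -0.0196 Fpush 0.3 lat 0.82 Fz -0.78
x yaw err 0.1373861631851696
```

apply_moves([
  [-0.03, 0, 0, 0, 0.75],
  [-0.06, 0, 0, 0, 0.75],
  [-0.09, 0, 0, 0, 0.75],
  [-0.12, 0, 0, 0, 0.75],
  [-0.15, 0, 0, 0, 0.75],
  [-0.18, 0, 0, 0, 0.75],
  [-0.21, 0, 0, 0, 0.75],
  [-0.24, 0, 0, 0, 0.75],
  [-0.25, 0, 0, 0, 0.75],
  [-0.25, 0, 0, 0, 0.75],
])

```text
time_s: 20.85
tcp_pos: [0.5447, -0.1249, -0.0195]
tcp_rot: [0.001, 0.129, 0.992, -0.0]
ft_force: [-0.9, 0.1, 0.0]
opening: 0.0212
```

```bash
python3 st.py
```

```text
20.85 rd [-0.0998  0.0003] z -0.0195 Fpush 0.87 lat -0.15 Fz 0.03
x yaw err 0.14030548005803212
```

apply_moves([
  [-0.03, 0, 0, 0, 0.75],
  [-0.06, 0, 0, 0, 0.75],
  [-0.09, 0, 0, 0, 0.75],
  [-0.12, 0, 0, 0, 0.75],
  [-0.14, 0, 0, 0, 0.75],
  [-0.16, 0, 0, 0, 0.75],
  [-0.18, 0, 0, 0, 0.75],
  [-0.2, 0, 0, 0, 0.75],
  [-0.21, 0, 0, 0, 0.75],
  [-0.21, 0, 0, 0, 0.75],
])

```text
time_s: 22.1
tcp_pos: [0.557, -0.1282, -0.0194]
tcp_rot: [0.001, 0.129, 0.992, -0.001]
ft_force: [-0.3, 1.1, -0.3]
opening: 0.0213
```

```bash
python3 st.py
```

```text
22.1 rd [-0.087   0.0004] z -0.0194 Fpush 0.61 lat 0.96 Fz -0.27
x yaw err 0.14367259815668376
```

apply_moves([
  [-0.01, 0, 0, 0, 0.75],
  [-0.02, 0, 0, 0, 0.75],
  [-0.03, 0, 0, 0, 0.75],
  [-0.04, 0, 0, 0, 0.75],
  [-0.05, 0, 0, 0, 0.75],
  [-0.06, 0, 0, 0, 0.75],
  [-0.06, 0, 0, 0, 0.75],
  [-0.06, 0, 0, 0, 0.75],
  [-0.06, 0, 0, 0, 0.75],
  [-0.06, 0, 0, 0, 0.75],
])

```text
time_s: 23.35
tcp_pos: [0.5606, -0.1292, -0.0194]
tcp_rot: [0.001, 0.129, 0.992, -0.001]
ft_force: [-0.5, 0.2, 0.3]
opening: 0.0213
```

```bash
python3 st.py
```

```text
23.35 rd [-0.0833  0.0004] z -0.0194 Fpush 0.58 lat 0.1 Fz 0.26
x yaw err 0.14090631686840993
```

apply_moves([
  [-0.01, 0, 0, 0, 0.75],
  [-0.015, 0, 0, 0, 0.75],
  [-0.02, 0, 0, 0, 0.75],
  [-0.025, 0, 0, 0, 0.75],
  [-0.03, 0, 0, 0, 0.75],
  [-0.035, 0, 0, 0, 0.75],
  [-0.035, 0, 0, 0, 0.75],
  [-0.035, 0, 0, 0, 0.75],
  [-0.035, 0, 0, 0, 0.75],
  [-0.035, 0, 0, 0, 0.75],
])

```text
time_s: 24.6
tcp_pos: [0.5627, -0.1297, -0.0194]
tcp_rot: [0.001, 0.129, 0.992, -0.001]
ft_force: [-0.8, 0.3, -0.1]
opening: 0.0217
```

apply_moves([
  [-0.01, 0, 0, 0, 0.75],
  [-0.015, 0, 0, 0, 0.75],
  [-0.02, 0, 0, 0, 0.75],
  [-0.025, 0, 0, 0, 0.75],
  [-0.03, 0, 0, 0, 0.75],
  [-0.035, 0, 0, 0, 0.75],
  [-0.035, 0, 0, 0, 0.75],
  [-0.035, 0, 0, 0, 0.75],
  [-0.035, 0, 0, 0, 0.75],
  [-0.035, 0, 0, 0, 0.75],
])

```text
time_s: 25.85
tcp_pos: [0.5648, -0.1303, -0.0194]
tcp_rot: [0.001, 0.129, 0.992, -0.001]
ft_force: [-1.0, -0.5, 0.0]
opening: 0.0216
```

apply_moves([
  [-0.01, 0, 0, 0, 0.75],
  [-0.015, 0, 0, 0, 0.75],
  [-0.02, 0, 0, 0, 0.75],
  [-0.025, 0, 0, 0, 0.75],
  [-0.03, 0, 0, 0, 0.75],
  [-0.035, 0, 0, 0, 0.75],
  [-0.035, 0, 0, 0, 0.75],
  [-0.035, 0, 0, 0, 0.75],
  [-0.035, 0, 0, 0, 0.75],
  [-0.035, 0, 0, 0, 0.75],
])

```text
time_s: 27.1
tcp_pos: [0.5669, -0.1308, -0.0193]
tcp_rot: [0.002, 0.129, 0.992, -0.001]
ft_force: [0.4, -0.4, 0.0]
opening: 0.0213
```

apply_moves([
  [-0.01, 0, 0, 0, 0.75],
  [-0.015, 0, 0, 0, 0.75],
  [-0.02, 0, 0, 0, 0.75],
  [-0.025, 0, 0, 0, 0.75],
  [-0.03, 0, 0, 0, 0.75],
  [-0.035, 0, 0, 0, 0.75],
  [-0.035, 0, 0, 0, 0.75],
  [-0.035, 0, 0, 0, 0.75],
  [-0.035, 0, 0, 0, 0.75],
  [-0.035, 0, 0, 0, 0.75],
])

```text
time_s: 28.35
tcp_pos: [0.569, -0.1314, -0.0193]
tcp_rot: [0.002, 0.129, 0.992, -0.001]
ft_force: [-0.6, -0.6, -0.6]
opening: 0.0214
```

apply_moves([
  [-0.01, 0, 0, 0, 0.75],
  [-0.015, 0, 0, 0, 0.75],
  [-0.02, 0, 0, 0, 0.75],
  [-0.025, 0, 0, 0, 0.75],
  [-0.03, 0, 0, 0, 0.75],
  [-0.035, 0, 0, 0, 0.75],
  [-0.035, 0, 0, 0, 0.75],
  [-0.035, 0, 0, 0, 0.75],
  [-0.035, 0, 0, 0, 0.75],
  [-0.035, 0, 0, 0, 0.75],
])

```text
time_s: 29.6
tcp_pos: [0.571, -0.132, -0.0193]
tcp_rot: [0.002, 0.129, 0.992, -0.001]
ft_force: [-0.2, 0.0, -0.3]
opening: 0.0211
```

Run:
```python
from st import *
f=frame("side");m=[b for b in blobs(f,(100,100,40),(130,255,255),40) if 320<b[2][0]<420 and 200<b[2][1]<300]
v,u=np.mgrid[0:400,0:640];uv=np.c_[u.ravel(),v.ravel()];P=depthpt(f,uv);r=rd(P)
hsv=cv2.cvtColor(f["img"],cv2.COLOR_RGB2HSV).reshape(-1,3)
k=(f["range_z"].ravel()>0)&(hsv[:,0]>98)&(hsv[:,0]<130)&(hsv[:,1]>90)&(abs(r[:,1])<.04)&(r[:,0]<0)&(r[:,0]>-.2)&(P[:,2]<.045)
print(k.sum(),np.percentile(r[k],[1,50,99],axis=0).round(4))
```

```text
29.6 rd [-0.0725  0.0003] z -0.0193 Fpush 0.19 lat -0.01 Fz -0.35
x yaw err 0.1380161327292342
187 [[-0.0633 -0.0341]
 [-0.0409 -0.0231]
 [-0.0011  0.0265]]
```

apply_moves([
  [-0.01, 0, 0, 0, 0.75],
  [-0.015, 0, 0, 0, 0.75],
  [-0.02, 0, 0, 0, 0.75],
  [-0.025, 0, 0, 0, 0.75],
  [-0.03, 0, 0, 0, 0.75],
  [-0.035, 0, 0, 0, 0.75],
  [-0.035, 0, 0, 0, 0.75],
  [-0.035, 0, 0, 0, 0.75],
  [-0.035, 0, 0, 0, 0.75],
  [-0.035, 0, 0, 0, 0.75],
])

```text
time_s: 30.9
tcp_pos: [0.5731, -0.1325, -0.0193]
tcp_rot: [0.002, 0.129, 0.992, -0.001]
ft_force: [-0.9, -0.8, -0.6]
opening: 0.0214
```

apply_moves([
  [-0.01, 0, 0, 0, 0.75],
  [-0.015, 0, 0, 0, 0.75],
  [-0.02, 0, 0, 0, 0.75],
  [-0.025, 0, 0, 0, 0.75],
  [-0.03, 0, 0, 0, 0.75],
  [-0.035, 0, 0, 0, 0.75],
  [-0.035, 0, 0, 0, 0.75],
  [-0.035, 0, 0, 0, 0.75],
  [-0.035, 0, 0, 0, 0.75],
  [-0.035, 0, 0, 0, 0.75],
])

```text
time_s: 32.15
tcp_pos: [0.5752, -0.133, -0.0192]
tcp_rot: [0.002, 0.129, 0.992, -0.001]
ft_force: [-0.6, 0.7, 0.2]
opening: 0.0214
```

apply_moves([
  [-0.01, 0, 0, 0, 0.75],
  [-0.015, 0, 0, 0, 0.75],
  [-0.02, 0, 0, 0, 0.75],
  [-0.025, 0, 0, 0, 0.75],
  [-0.03, 0, 0, 0, 0.75],
  [-0.035, 0, 0, 0, 0.75],
  [-0.035, 0, 0, 0, 0.75],
  [-0.035, 0, 0, 0, 0.75],
  [-0.035, 0, 0, 0, 0.75],
  [-0.035, 0, 0, 0, 0.75],
])

```text
time_s: 33.4
tcp_pos: [0.577, -0.1335, -0.0193]
tcp_rot: [0.001, 0.129, 0.992, -0.001]
ft_force: [-2.9, 0.9, 2.1]
opening: 0.0215
```

Push rises to about 3 N with the tool lagging slightly, so this may be first contact. Smaller step next.

apply_moves([
  [-0.005, 0, 0, 0, 0.75],
  [-0.01, 0, 0, 0, 0.75],
  [-0.015, 0, 0, 0, 0.75],
  [-0.015, 0, 0, 0, 0.75],
  [-0.015, 0, 0, 0, 0.75],
  [-0.015, 0, 0, 0, 0.75],
  [-0.015, 0, 0, 0, 0.75],
  [-0.015, 0, 0, 0, 0.75],
  [-0.015, 0, 0, 0, 0.75],
  [-0.015, 0, 0, 0, 0.75],
])

```text
time_s: 34.65
tcp_pos: [0.5772, -0.1335, -0.0196]
tcp_rot: [0.001, 0.129, 0.992, -0.0]
ft_force: [-4.5, 1.3, 1.9]
opening: 0.0214
```

```bash
python3 st.py
```

```text
34.65 rd [-0.0662  0.0004] z -0.0196 Fpush 4.67 lat 0.07 Fz 1.85
x yaw err 0.14611534281755212
```

apply_moves([
  [-0.013, 0, 0, 0, 0.75],
  [-0.018, 0, 0, 0, 0.75],
  [-0.022, 0, 0, 0, 0.75],
  [-0.026, 0, 0, 0, 0.75],
  [-0.03, 0, 0, 0, 0.75],
  [-0.03, 0, 0, 0, 0.75],
  [-0.03, 0, 0, 0, 0.75],
  [-0.03, 0, 0, 0, 0.75],
  [-0.03, 0, 0, 0, 0.75],
  [-0.03, 0, 0, 0, 0.75],
])

```text
time_s: 35.9
tcp_pos: [0.5773, -0.1334, -0.0201]
tcp_rot: [-0.001, 0.129, 0.992, -0.0]
ft_force: [-6.9, 1.3, 3.3]
opening: 0.0213
```

```bash
python3 st.py
```

```text
35.9 rd [-0.066   0.0006] z -0.0201 Fpush 7.0 lat -0.54 Fz 3.33
x yaw err 0.14830073709501335
```

apply_moves([
  [-0.027, 0, 0, 0, 0.75],
  [-0.035, 0, 0, 0, 0.75],
  [-0.043, 0, 0, 0, 0.75],
  [-0.05, 0, 0, 0, 0.75],
  [-0.05, 0, 0, 0, 0.75],
  [-0.05, 0, 0, 0, 0.75],
  [-0.05, 0, 0, 0, 0.75],
  [-0.05, 0, 0, 0, 0.75],
  [-0.05, 0, 0, 0, 0.75],
  [-0.05, 0, 0, 0, 0.75],
])

```text
time_s: 37.15
tcp_pos: [0.5774, -0.1333, -0.0208]
tcp_rot: [-0.004, 0.129, 0.992, 0.0]
ft_force: [-10.1, 1.6, 4.6]
opening: 0.0213
```

```bash
python3 st.py
```

```text
37.15 rd [-0.066   0.0007] z -0.0208 Fpush 10.19 lat -1.07 Fz 4.63
x yaw err 0.1648259089987505
```

apply_moves([
  [-0.051, 0, 0, 0, 0.75],
  [-0.056, 0, 0, 0, 0.75],
  [-0.06, 0, 0, 0, 0.75],
  [-0.06, 0, 0, 0, 0.75],
  [-0.06, 0, 0, 0, 0.75],
  [-0.06, 0, 0, 0, 0.75],
  [-0.06, 0, 0, 0, 0.75],
  [-0.06, 0, 0, 0, 0.75],
  [-0.06, 0, 0, 0, 0.75],
  [-0.06, 0, 0, 0, 0.75],
])

```text
time_s: 38.4
tcp_pos: [0.5772, -0.1332, -0.0208]
tcp_rot: [-0.008, 0.128, 0.992, 0.001]
ft_force: [-13.9, 2.6, 10.8]
opening: 0.0214
```

Run:
```python
from st import *
f=frame("side");P=depthpt(f,np.c_[[a.ravel() for a in np.mgrid[0:400,0:640][::-1]]].T);r=rd(P)
hsv=cv2.cvtColor(f["img"],cv2.COLOR_RGB2HSV).reshape(-1,3)
k=(f["range_z"].ravel()>0)&(hsv[:,0]>98)&(hsv[:,0]<130)&(hsv[:,1]>90)&(abs(r[:,1])<.04)&(r[:,0]<0)&(r[:,0]>-.2)&(P[:,2]<.045)
print(k.sum(),np.percentile(r[k],[1,50,99],axis=0).round(4))
```

```text
38.4 rd [-0.0662  0.0008] z -0.0208 Fpush 14.08 lat -1.08 Fz 10.77
x yaw err 0.18779867647594983
169 [[-0.0541 -0.036 ]
 [-0.0319 -0.0234]
 [-0.0017  0.027 ]]
```

Push is now about 14 N, but Fz has grown to about 11 N. The fingertips sank 1.5 mm and are probably rubbing on the bed or dragging on the lip, so the reading may not be pure push. I'll back off, raise the fingers 4 mm and press again cleanly.

apply_moves([
  [0.02, 0, 0, 0, 0.75],
  [0.05, 0, -0.01, 0, 0.75],
  [0.06, 0, -0.03, 0, 0.75],
  [0.06, 0, -0.06, 0, 0.75],
  [0.06, 0, -0.08, 0, 0.75],
  [0.06, 0, -0.08, 0, 0.75],
  [0.06, 0, -0.08, 0, 0.75],
  [0.06, 0, -0.08, 0, 0.75],
  [0.06, 0, -0.08, 0, 0.75],
  [0.06, 0, -0.08, 0, 0.75],
])

```text
time_s: 39.7
tcp_pos: [0.5738, -0.1323, -0.016]
tcp_rot: [-0.008, 0.128, 0.992, 0.001]
ft_force: [-0.3, -0.1, -0.3]
opening: 0.0215
```

Run:
```python
from st import *
s=get_state();print(q2R(s["tcp_rot"]).round(4).tolist())
f=frame("side");save(f,"s8.png",(310,180,460,290),5)
```

```text
39.7 rd [-0.0697  0.0007] z -0.016 Fpush 0.25 lat -0.17 Fz -0.31
x yaw err 0.1903316035142666
[[-0.9669, 0.2548, -0.0155], [0.2547, 0.967, 0.0038], [0.016, -0.0003, -0.9999]]
```

View pics/s8.png

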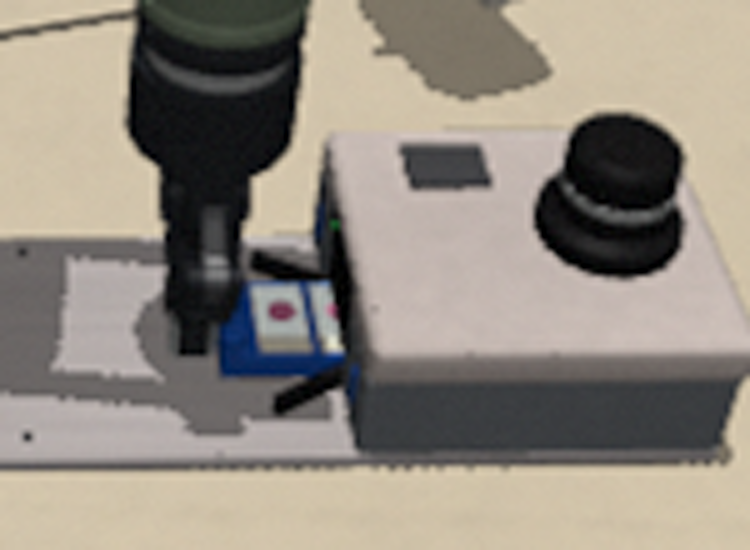

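The side view shows the carrier at crop (280,330), straight in the tunnel, with the fingers just behind it and unloaded. Pressing again.

apply_moves([
  [-0.02, 0, 0, 0, 0.75],
  [-0.035, 0, 0, 0, 0.75],
  [-0.045, 0, 0, 0, 0.75],
  [-0.055, 0, 0, 0, 0.75],
  [-0.065, 0, 0, 0, 0.75],
  [-0.075, 0, 0, 0, 0.75],
  [-0.085, 0, 0, 0, 0.75],
  [-0.085, 0, 0, 0, 0.75],
  [-0.085, 0, 0, 0, 0.75],
  [-0.085, 0, 0, 0, 0.75],
])

```text
time_s: 41.0
tcp_pos: [0.5765, -0.1329, -0.0168]
tcp_rot: [-0.01, 0.128, 0.992, 0.001]
ft_force: [-6.0, 0.4, 1.5]
opening: 0.0211
```

```bash
python3 st.py
```

```text
41.0 rd [-0.067   0.0009] z -0.0168 Fpush 5.89 lat -1.15 Fz 1.46
x yaw err 0.19262593826343277
```

apply_moves([
  [-0.045, 0, -0.005, 0, 0.75],
  [-0.055, 0, -0.01, 0, 0.75],
  [-0.065, 0, -0.01, 0, 0.75],
  [-0.075, 0, -0.01, 0, 0.75],
  [-0.075, 0, -0.01, 0, 0.75],
  [-0.075, 0, -0.01, 0, 0.75],
  [-0.075, 0, -0.01, 0, 0.75],
  [-0.075, 0, -0.01, 0, 0.75],
  [-0.075, 0, -0.01, 0, 0.75],
  [-0.075, 0, -0.01, 0, 0.75],
])

```text
time_s: 42.25
tcp_pos: [0.5766, -0.1326, -0.0177]
tcp_rot: [-0.015, 0.128, 0.992, 0.002]
ft_force: [-9.7, 2.1, 3.4]
opening: 0.0213
```

```bash
python3 st.py
```

```text
42.25 rd [-0.067   0.0011] z -0.0177 Fpush 9.9 lat -0.42 Fz 3.45
x yaw err 0.20909306253281557
```

apply_moves([
  [-0.08, 0, -0.01, 0, 0.75],
  [-0.088, 0, -0.01, 0, 0.75],
  [-0.088, 0, -0.01, 0, 0.75],
  [-0.088, 0, -0.01, 0, 0.75],
  [-0.088, 0, -0.01, 0, 0.75],
  [-0.088, 0, -0.01, 0, 0.75],
  [-0.088, 0, -0.01, 0, 0.75],
  [-0.088, 0, -0.01, 0, 0.75],
  [-0.088, 0, -0.01, 0, 0.75],
  [-0.088, 0, -0.01, 0, 0.75],
])

```text
time_s: 43.5
tcp_pos: [0.5763, -0.1322, -0.0189]
tcp_rot: [-0.021, 0.128, 0.992, 0.003]
ft_force: [-10.5, 2.0, 4.0]
opening: 0.0215
```

```bash
python3 st.py
```

```text
43.5 rd [-0.0674  0.0015] z -0.0189 Fpush 10.65 lat -0.8 Fz 4.03
x yaw err 0.22960509301131538
```

apply_moves([
  [-0.09, 0, -0.02, 0, 0.75],
  [-0.1, 0, -0.02, 0, 0.75],
  [-0.102, 0, -0.02, 0, 0.75],
  [-0.102, 0, -0.02, 0, 0.75],
  [-0.102, 0, -0.02, 0, 0.75],
  [-0.102, 0, -0.02, 0, 0.75],
  [-0.102, 0, -0.02, 0, 0.75],
  [-0.102, 0, -0.02, 0, 0.75],
  [-0.102, 0, -0.02, 0, 0.75],
  [-0.102, 0, -0.02, 0, 0.75],
])

```text
time_s: 44.75
tcp_pos: [0.5758, -0.1317, -0.0199]
tcp_rot: [-0.028, 0.128, 0.991, 0.004]
ft_force: [-13.6, 2.7, 4.8]
opening: 0.021
```

```bash
python3 st.py
```

```text
44.75 rd [-0.0679  0.0018] z -0.0199 Fpush 13.82 lat -0.85 Fz 4.85
x yaw err 0.25458193538031537
```

The push held at 11–14 N for about a second. Releasing backwards, then up.

apply_moves([
  [0.05, 0, 0, 0, 0.75],
  [0.15, 0, 0, 0, 0.75],
  [0.35, 0, 0, 0, 0.75],
  [0.6, 0, 0, 0, 0.75],
  [0.8, 0, -0.2, 0, 0.75],
  [1.0, 0, -0.7, 0, 0.75],
  [1.2, 0, -1.3, 0, 0.75],
  [1.4, 0, -1.9, 0, 0.75],
  [1.5, 0, -2.2, 0, 0.75],
  [1.5, 0, -2.2, 0, 0.75],
])

```text
time_s: 46.0
tcp_pos: [0.4971, -0.1114, 0.1184]
tcp_rot: [-0.026, 0.128, 0.991, 0.004]
ft_force: [-0.3, 0.5, 0.4]
opening: 0.021
```

Run:
```python
from st import *
for n in("side","top"):
    f=frame(n);uv=np.c_[[a.ravel() for a in np.mgrid[0:400,0:640][::-1]]].T
    P=depthpt(f,uv);r=rd(P);hsv=cv2.cvtColor(f["img"],cv2.COLOR_RGB2HSV).reshape(-1,3)
    k=(f["range_z"].ravel()>0)&(hsv[:,0]>98)&(hsv[:,0]<130)&(hsv[:,1]>90)&(abs(r[:,1])<.04)&(r[:,0]<0)&(r[:,0]>-.2)&(P[:,2]<.045)
    if k.sum(): print(n,k.sum(),np.percentile(r[k],[1,50,99],axis=0).round(4))
    if n=="side": save(f,"s9.png",(230,110,470,340),3)
```

```text
46.0 rd [-0.1493  0.0011] z 0.1184 Fpush 0.41 lat 0.42 Fz 0.39
x yaw err 0.24870590162754524
side 248 [[-0.0557 -0.0339]
 [-0.0424 -0.0185]
 [-0.0018  0.0265]]
```

View pics/s9.png

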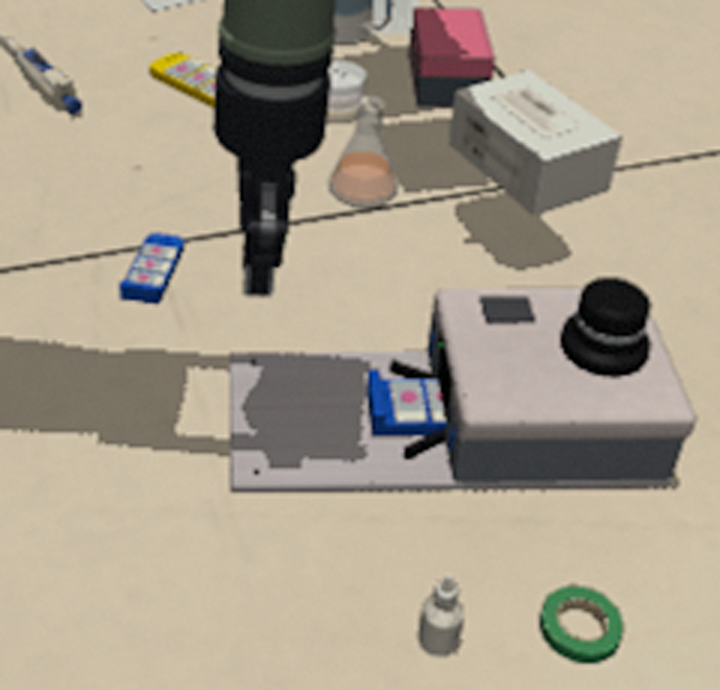

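The last view shows the carrier seated in the tunnel with its tail at crop (375,400), about 56 mm out of the mouth. The gripper is clear, and the flask (365,175), dishes (345,85) and bottle (440,615) are standing as before. Handing in.

```bash
python3 -c "
from h import *
print(hand_in())"
```

```text
the job is handed in; nothing more can be done
None
```

The blue carrier is on the feed bed, pushed nose first through the tunnel onto the hidden stop. I pressed it there, released it, moved the arm clear and handed the job in at about 46 s.

- **First grasp missed:** the fingers closed above the carrier without touching it. The wrist camera's depth put the real fingertips about 36 mm short of the reported TCP. I corrected for that, and the second grasp held.
- **Finding the stop:** the push force stayed at or below about 1 N at every reading until the nose was roughly 72–75 mm in. There it rose firmly, and the carrier hardly moved as I pushed harder.
- **First press:** it reached 14 N, with about 11 N of vertical force, probably the fingertips rubbing on the bed. I backed off, raised the fingers 4 mm and pressed again.
- **Final press:** two calls in a row, 1.25 s each, ended at 10.7 N and 13.8 N. Forces were read only at the end of each call, and the highest push reading was 14.1 N, against the 25 N limit.
- **Last check:** the tail stands about 56 mm out of the mouth, inside the 45–70 mm home range, and the carrier is straight. The force on the tool is near zero and the gripper is clear. The flask, dishes and bottle look undisturbed.
- **Not confirmed:** nothing shows the stop button's state. That the carrier is home rests on the force rise and the tail position. The camera and arm estimates of nose depth differ by about 2 mm.

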